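Roll the slotted stand onto its foot and stand the picture in it

ROBOT

A 7-joint arm with a two-finger parallel gripper is mounted at the origin on the work surface. World frame = base frame: x ahead of the robot, y to its left, z up, the work surface at z = 0. Lengths are in m, angles in rad, forces in N, time in s.
With the tool pointing down it reaches from about 0.425 to 0.925 m from the base axis. Payload 6.8 kg.
Tool frame: the origin (TCP) lies at the very end of the fingers, on their centre line; the grasp point (between the pads) lies 19 mm behind it (bot.grasp_offset is the distance from the TCP to the grasp point, in m); z points along the fingers, y is the direction in which the jaws open and shut (so a half turn about z gives the same grasp; the last joint's range is limited). The gripper opens to 85 mm and grips with 20 to 120 N. Pads are 22 mm wide; open, the fingers measure 114 mm over their backs; the gripper's body (76 mm by 85 mm) begins 54 mm behind the grasp point. The pads swing forward as they close: fully open they stand 13 mm farther back than shut.
Start: joints at [-1.259, 0.477, 0.022, 1.555, -0.011, 1.109, -0.083], TCP at [0.275, 0.616, 0.197] pointing down, gripper open.
Joint ranges: [-2.96, 2.96], [-0.34, 2.1], [-1.41, 1.46], [0.24, 2.44], [-1.37, 4.51], [0.17, 1.92], [-2.96, 2.96]. Speed limits (rad/s): [2.39, 2.39, 3.14, 3.14, 3.14, 3.14, 3.14].

INTERFACE

Orientations are given as a unit quaternion [w, x, y, z].
In Python, from station import monitor, cams, bot, finder gives the robot as it stands.
- The arm moves only by the tool jog_arm, never from a script. Its argument "plan" is a list of rows, each an object of numbers: "x", "y", "z": the shift along the tool's x, y, z as a fraction of full scale; "wx", "wy", "wz": the turn, a rotation vector about the tool's x, y, z as a fraction of full scale. A call has 1 to 12 rows; each row is the pose to reach, as a shift and turn from the pose measured when the call began, along the tool's axes at that moment, turning the shorter way round; what a row does not reach only later rows make up. Full scale, the value 1, is 20 cm for a shift and 180 degrees for a turn. A row lasts 1/12 s, in which the tool goes at most 41.7 mm and 7.16 degrees, less where a joint would pass 70% of its speed; a pose out of reach is approached as far as the arm can. A call with a number of a shift or a turn outside -1 to 1 is refused whole. A call with a gripper value outside its range is refused whole. "hand" is the opening, from -1 (shut) to 1 (fully open), set as the call begins (left out, the last holds). The fingers move at their own pace and stop on an object; "grip_force" is the grip in N (left out, the last holds). Time passes only in rows, so rows that repeat a pose let the fingers close. It gives the time, the measured TCP pose, the force and the opening at its end, in the units of the state.
- monitor.get_obs(): the state, without advancing time (a new reading comes with each control period).
- cams.read_camera(name): name is "scene" or "top" or "wrist"; returns the picture (480x640x3 uint8, red, green, blue); there is no depth.
- cams.get_calibration(name): a dict with "fx", "fy", "cx", "cy" (pixels), "distortion" ([k1, k2, p1, p2, k3] as OpenCV has them; the pictures are not rectified), "extrinsics" (4x4, takes a point from world to camera coordinates). Camera axes: x right, y down, z forward; pixel columns grow to the right and rows downward; lengths in m; the calibration is good to about 2 mm. A picture is of the moment at which its call begins: read the wrist's pose just before it. get_calibration takes no time and is no camera call; for the wrist camera it gives the pose at the moment of the call.
- bot.hand_in(): hands the job in, once; it reports no verdict.
Trained networks look in the newest picture that a camera, given by its name, has taken for a name from the list of things; names that differ only in an ending like _2 or _b are one class to them, and where a whole thing is asked for, a point or a joint stands for the part that bears it (a point fixed in the world has none). Each returns a list of dicts, best first, with "confidence" (0 to 1); they miss things now and then, are a little off and sometimes report something else, mostly with a low value. They report only what shows in the picture. A call takes as long as a camera call. They do not tell look-alikes from the thing itself.
- finder.find_in(camera, target): "bbox" ([left, top, width, height] in pixels, round what is visible of it).
- finder.place_of(camera, target): "location" ([column, row] in pixels: a listed point, or the origin of a listed thing).
The state is a dict: "t": time; "q": joint angles; "joint_vel": joint speeds; "joint_torque": joint torques, N m; "eef_pos": TCP position; "tool_rot": TCP orientation; "contact_force": force on the tool from outside, world axes, zero at the start; "torque": the same for the moment, N m; "gripper_width": opening from 0.0 (shut) to 1.0 (fully open).
Only numpy, scipy, OpenCV 4.12 (cv2) and the standard library are available. Lean on these libraries where they do the work, as an engineer would, in place of code of your own. Each camera call takes 0.05 s, during which the arm holds its last target. There are 200 camera calls.

TASK

The round wooden picture stand is lying on its side on the desk. Roll it along the desk, without picking it up, until it sits on its flat foot with its slot facing straight up. Then take the picture panel out of the letter sorter and slide it edge-down into the slot until it is fully home, standing upright about the middle of the stand's length; leave the remote and the small white jar beside them where they are.

Things in the scene. Friction and masses are not known exactly. Their poses are not given: they have to be found in the camera images.
- stand: Loose light-wood round bar, 64 mm diameter (finely facetted), 150 mm long, 0.3 kg, slotted along one side, flat foot behind it. Origin on its axis, mid-length; y runs along the bar, the slot opens to its +z, the foot looks to its -z. Starts rolled back 66 degrees: slot towards the robot, 24 degrees above level, origin 32 mm above the desk. On its foot: z points up, origin 29 mm above the desk.
- stand_slot (a point): Middle of the slot's floor, 1 mm from the bar's axis (30 mm above the desk once the stand is on its foot). The slot is 12 mm wide and open at both ends; its walls are straight up to 22 mm from the bar's axis, then a 45-degree chamfer widens the mouth to 26 mm. The top of the stand is then 58 mm above the desk.
- stand_foot (a point): Middle of the flat foot, 26 mm wide and 29 mm from the bar's axis. Rolling the stand 66 degrees away from the robot (about 36 mm of travel) brings the foot down; past about 45 degrees it drops onto the foot by itself. Pushed on the slot's mouth it tends to slide instead of rolling.
- panel: Loose picture panel, plywood with a printed face on both sides, 10 mm thick (its x), 95 mm wide (its y), 115 mm high (its z), 0.09 kg. Origin at the centre of its lower edge; z points up. It starts upright in the near slot of the sorter, lower edge 8 mm above the desk, top edge 123 mm above the desk. Either face may look either way in the end.
- sorter: Fixed dark steel letter sorter, base 100 (its x) by 140 (its y) mm, 8 mm thick, with three upright plates 53 mm high along its y. Origin at the centre of its underside. The near slot, 13 mm wide, is centred at x = -39 mm and holds the panel; the wide slot behind it holds a fixed notebook and envelopes up to 86 mm high, from x = +1 to +38 mm.
- remote: Loose white remote control, 150 x 38 x 16 mm, lying lengthwise in the middle of the desk; origin under its centre. Leave it alone.
- jar: Loose small white jar, 38 mm diameter, 50 mm high; origin under its centre. Leave it alone.
There are look-alikes about, which are no part of the job. Of the things that look like the panel, the smaller one is meant. Leave any black or yellow look-alike of the stand alone.

How it is judged:
By the outcome, as a careful person would: the job done as asked, in the order asked, and still so for the second after the job is handed in, with the robot touching nothing.
It also fails if it takes over 53 s, if anything falls off the work surface, if the arm or the gripper's body presses on something with over 40 N, if the wrist force passes 120 N, or if a joint passes its speed limit or range.

## Working session

There is one attempt and no reset: what is moved stays moved. The work goes in short steps, Python scripts to look and compute and a tool call to move; the robot and the scene stay as the last step left them, time stands still between calls to the robot, and variables do not carry over. Pictures are saved under pics/ and viewed, about 8 in all and at most 12, crops included, and the job is handed in when it is done.

Besides the shell and the picture viewer there is one more tool, called after "Request:" in YAML: its name, and indented under it one key for each argument. jog_arm: Moves the arm, as the interface text tells. Shift numbers are shares of 20 cm and turn numbers shares of 180 degrees, none past 1 either way. Its arguments: {"type":"object","properties":{"plan":{"type":"array","items":{"type":"object","properties":{"x":{"type":"number","minimum":-1,"maximum":1},"y":{"type":"number","minimum":-1,"maximum":1},"z":{"type":"number","minimum":-1,"maximum":1},"wx":{"type":"number","minimum":-1,"maximum":1},"wy":{"type":"number","minimum":-1,"maximum":1},"wz":{"type":"number","minimum":-1,"maximum":1}}}},"hand":{"type":"number"},"grip_force":{"type":"number"}},"required":["plan"]}

```bash
mkdir -p pics; ls; python3 - <<'E'
from station import monitor, cams, bot, finder
import cv2, json, numpy as np
o=monitor.get_obs(); print({k:np.round(v,4).tolist() for k,v in o.items()}, bot.grasp_offset)
for c in ("scene","top"):
    im=cams.read_camera(c); cv2.imwrite(f"pics/{c}0.png",im[:,:,::-1])
    k=cams.get_calibration(c); print(c,{a:np.round(b,4).tolist() for a,b in k.items()})
    for n in ("stand","panel","sorter","remote","jar","stand_slot","stand_foot"):
        print(n,[(np.round(d['location']).tolist(),round(d['confidence'],2)) for d in finder.place_of(c,n)][:4],[(np.round(d['bbox']).tolist(),round(d['confidence'],2)) for d in finder.find_in(c,n)][:4])
E
```

```text
pics
{'t': 0.0, 'q': [-1.2591, 0.4778, 0.0223, 1.5564, -0.0115, 1.1093, -0.0831], 'joint_vel': [-0.0012, -0.001, 0.0014, 0.001, 0.001, 0.0004, 0.0004], 'joint_torque': [0.0003, -59.6458, 1.6077, -28.1198, 0.0124, 0.0091, 0.0], 'eef_pos': [0.2748, 0.6158, 0.1959], 'tool_rot': [-0.0001, 0.2083, 0.9781, -0.0009], 'contact_force': [0.0382, 0.8483, 0.7593], 'torque': [0.0341, -0.0291, 0.067], 'gripper_width': 0.9994} 0.0187
scene {'fx': 538.5168, 'fy': 538.5168, 'cx': 315.8298, 'cy': 237.8754, 'distortion': [-0.0557, 0.0, 0.0, 0.0, 0.0], 'extrinsics': [[-0.877, 0.4804, -0.0018, 0.4022], [0.4134, 0.7528, -0.5123, -0.1225], [-0.2448, -0.45, -0.8588, 1.1347], [0.0, 0.0, 0.0, 1.0]]}
stand [([195.0, 216.0], 0.87), ([344.0, 127.0], 0.87), ([285.0, 200.0], 0.67)] [([310.0, 100.0, 71.0, 53.0], 0.96), ([154.0, 182.0, 77.0, 66.0], 0.76), ([266.0, 163.0, 37.0, 81.0], 0.57)]
panel [([346.0, 370.0], 0.86), ([407.0, 335.0], 0.71)] [([331.0, 322.0, 31.0, 73.0], 0.63), ([372.0, 285.0, 94.0, 65.0], 0.62), ([155.0, 186.0, 75.0, 66.0], 0.5)]
sorter [([321.0, 382.0], 0.91)] []
remote [([229.0, 313.0], 0.59)]
[... 915 characters left out ...]
217.0], 0.66), ([220.0, 276.0], 0.63)] [([180.0, 205.0, 62.0, 11.0], 0.82)]
sorter [([220.0, 194.0], 0.57)] [([183.0, 166.0, 75.0, 57.0], 0.64)]
remote [([314.0, 154.0], 0.93)] [([304.0, 118.0, 18.0, 72.0], 0.92), ([372.0, 131.0, 80.0, 50.0], 0.23)]
jar [([299.0, 242.0], 0.8)] [([292.0, 230.0, 20.0, 24.0], 0.61)]
stand_slot [([385.0, 241.0], 0.96), ([446.0, 348.0], 0.87), ([411.0, 156.0], 0.71)] [([346.0, 213.0, 82.0, 54.0], 0.89), ([373.0, 129.0, 77.0, 54.0], 0.84), ([409.0, 313.0, 74.0, 64.0], 0.71)]
stand_foot [([388.0, 231.0], 0.94), ([437.0, 331.0], 0.91), ([409.0, 150.0], 0.87)] [([348.0, 214.0, 78.0, 55.0], 0.87), ([404.0, 314.0, 81.0, 62.0], 0.76), ([373.0, 132.0, 77.0, 52.0], 0.57)]
```

View pics/scene0.png

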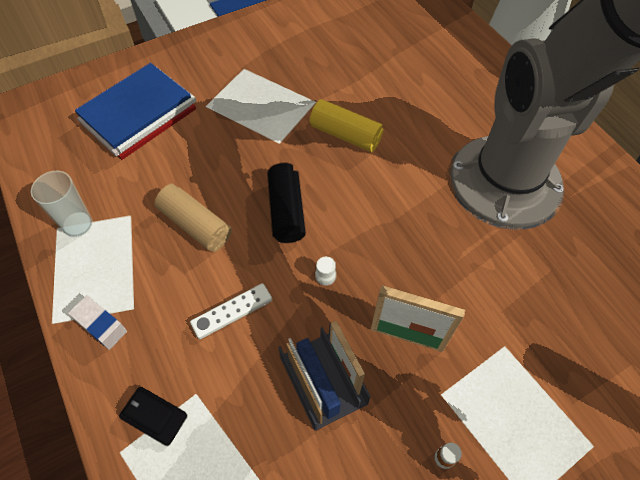

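View pics/top0.png

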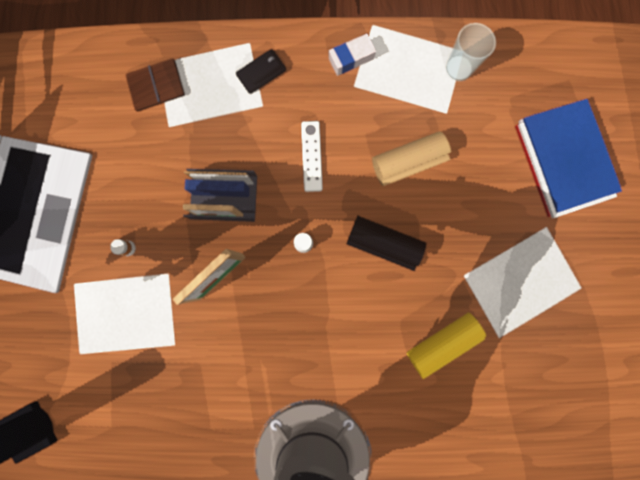

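Stand candidates in the top view are light wood (411,158), black (387,243) and yellow (447,345); I choose the light wood one. Panel candidates are the one in the sorter (218,211) and a larger free-standing one (208,278); I choose the one in the sorter. The remote is at (312,155) and the jar at (303,242). Next I localise these and check with a close crop.

```bash
cat > h.py <<'E'
from station import monitor, cams, bot, finder
import cv2, numpy as np
from scipy.spatial.transform import Rotation as R
def cal(c):
    k=cams.get_calibration(c); K=np.array([[k['fx'],0,k['cx']],[0,k['fy'],k['cy']],[0,0,1]])
    return K,np.array(k['distortion']),np.array(k['extrinsics'])
def proj(c,P,k=None):
    K,d,E=k or cal(c); return cv2.projectPoints(np.float64(P).reshape(-1,3),cv2.Rodrigues(E[:3,:3])[0],E[:3,3],K,d)[0][:,0]
def toplane(c,uv,z,k=None):
    K,d,E=k or cal(c); n=cv2.undistortPoints(np.float64(uv).reshape(-1,1,2),K,d)[:,0]
    D=np.c_[n,np.ones(len(n))]@E[:3,:3]; o=-E[:3,:3].T@E[:3,3]
    return o+D*((z-o[2])/D[:,2:3])
def tool(o=None):
    o=o or monitor.get_obs(); w,x,y,z=o['tool_rot']; return np.array(o['eef_pos']),R.from_quat([x,y,z,w])
def goal(p,Rm):
    "shift/turn fractions from the present pose to position p, rotation matrix Rm"
    p0,r0=tool(); r=(r0.inv()*R.from_matrix(Rm)).as_rotvec()
    return np.round(r0.inv().apply(np.array(p)-p0)/.2,4),np.round(r/np.pi,4)
E
python3 - <<'E'
from h import *
t=cv2.imread('pics/top0.png');s=cv2.imread('pics/scene0.png')
for n,im,roi in(('top',t,(360,120,110,75)),('scene',s,(140,170,105,90))):
    x,y,w,h=roi; c=im[y:y+h,x:x+w].astype(int); 
    m=((c[:,:,1]-c[:,:,0]<70)&(c[:,:,1]>105)&(c[:,:,2]-c[:,:,1]<62)).astype('uint8')
    print(n,m.sum()); nl,l,st,ce=cv2.connectedComponentsWithStats(m); i=1+st[1:,4].argmax()
    pts=np.argwhere(l==i)[:,::-1]+[x,y]; r=cv2.minAreaRect(pts.astype('float32')); print(r, ce[i]+[x,y]); b=cv2.boxPoints(r);print(np.round(b,1).tolist())
    print('world z.032',np.round(toplane(n,b,.032),4).tolist(), np.round(toplane(n,r[0],.032),4))
print('top stand origin',toplane('top',(411,158),.032),'scene',toplane('scene',(195,216),.032))
print('remote',toplane('top',(314,154),0),'jar',toplane('top',(299,242),0),toplane('scene',(326,281),0))
print('sorter',toplane('top',(220,194),0),toplane('scene',(321,382),0),'panel',toplane('top',(220,217),.008),toplane('scene',(346,370),.008))
a=cv2.resize(t[110:230,360:480],(400,400),interpolation=2);b=cv2.resize(t[150:310,165:265][:100],(400,400),interpolation=2)
c=cv2.resize(s[300:440,260:400],(400,400)) 
cv2.imwrite('pics/crop1.png',np.hstack([a,b]))
E
```

```text
top 2379
((411.6391906738281, 158.06185913085938), (31.590160369873047, 80.55490112304688), 68.96248626708984) [411.56956704 158.11727617]
[[368.3999938964844, 157.8000030517578], [443.6000061035156, 128.89999389648438], [454.8999938964844, 158.3000030517578], [379.70001220703125, 187.3000030517578]]
world z.032 [[0.6211, -0.1244, 0.032], [0.682, -0.2838, 0.032], [0.6187, -0.3051, 0.032], [0.5589, -0.1465, 0.032]] [[ 0.6197 -0.2144  0.032 ]]
scene 2105
((194.29490661621094, 214.8953094482422), (84.05337524414062, 30.11901092529297), 42.75425338745117) [194.11470728 215.32175155]
[[153.1999969482422, 197.39999389648438], [173.6999969482422, 175.3000030517578], [235.39999389648438, 232.39999389648438], [214.89999389648438, 254.5]]
world z.032 [[0.6707, -0.2916, 0.032], [0.6145, -0.324, 0.032], [0.5596, -0.1368, 0.032], [0.6133, -0.111, 0.032]] [[ 0.6138 -0.2124  0.032 ]]
top stand origin [[ 0.61988641 -0.2130231   0.032     ]] scene [[ 0.61358032 -0.2093449   0.032     ]]
remote [[ 0.63855214 -0.01144915  0.        ]] jar [[0.45010545 0.02191929 0.        ]] [[0.44971034 0.02367541 0.        ]]
sorter [[0.55459416 0.19008295 0.        ]] [[0.55097413 0.18702885 0.        ]] panel [[0.50414877 0.18791396 0.008     ]] [[0.50456438 0.19142276 0.008     ]]
```

View pics/crop1.png

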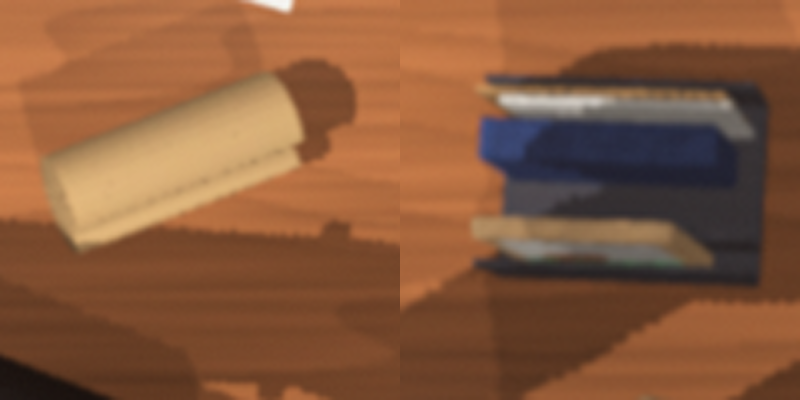

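The crop confirms the light-wood bar with its slot line on the robot side, and the smaller panel in the sorter's near slot. I'll push with the open fingers spread along the bar, tilted forward, below the slot mouth.

```bash
cat >> h.py <<'E'
def down(yaw_y,tilt=0.):
    "tool y at world angle yaw_y (deg), tool z down, tilted by tilt deg towards tool x"
    a=np.radians(yaw_y); y=np.array([np.cos(a),np.sin(a),0]); z=np.array([0,0,-1.]); x=np.cross(y,z)
    return np.c_[x,y,z]@R.from_euler('y',tilt,degrees=True).as_matrix()
E
python3 - <<'E'
from h import *
print(down(-69,25).round(3))
print(goal([.42,.40,.26],down(0)))
E
```

```text
[[ 0.846  0.358  0.395]
 [ 0.325 -0.934  0.151]
 [ 0.423  0.    -0.906]]
(array([-1.1026, -0.6928, -0.3155]), array([ 0.    , -0.    ,  0.3664]))
```

Request:
jog_arm:
  plan:
    - {"x":-1,"y":-0.7,"z":-0.3,"wz":0.366}
    - {"x":-1,"y":-0.7,"z":-0.3,"wz":0.366}
    - {"x":-1,"y":-0.7,"z":-0.3,"wz":0.366}
    - {"x":-1,"y":-0.7,"z":-0.3,"wz":0.366}
    - {"x":-1,"y":-0.7,"z":-0.3,"wz":0.366}
    - {"x":-1,"y":-0.7,"z":-0.3,"wz":0.366}
    - {"x":-1,"y":-0.7,"z":-0.3,"wz":0.366}
    - {"x":-1,"y":-0.7,"z":-0.3,"wz":0.366}
    - {"x":-1,"y":-0.7,"z":-0.3,"wz":0.366}
  hand: 1

```text
invalid input at $.plan[0]: expected keys x, y, z, wx, wy, wz
```

```bash
python3 - <<'E'
from h import *
print(tool()[0],tool()[1].as_matrix().round(2),goal([.46,.2,.25],down(-45)))
E
```

```text
[0.27511043 0.6164093  0.19690636] [[-0.91  0.41 -0.  ]
 [ 0.41  0.91  0.  ]
 [ 0.    0.   -1.  ]] (array([-1.6928, -1.5244, -0.2656]), array([-0.    , -0.    ,  0.6164]))
```

All six keys are required.

Request:
jog_arm:
  plan:
    - {"x":-1,"y":-0.7,"z":-0.3,"wx":0,"wy":0,"wz":0.366}
    - {"x":-1,"y":-0.7,"z":-0.3,"wx":0,"wy":0,"wz":0.366}
    - {"x":-1,"y":-0.7,"z":-0.3,"wx":0,"wy":0,"wz":0.366}
    - {"x":-1,"y":-0.7,"z":-0.3,"wx":0,"wy":0,"wz":0.366}
    - {"x":-1,"y":-0.7,"z":-0.3,"wx":0,"wy":0,"wz":0.366}
    - {"x":-1,"y":-0.7,"z":-0.3,"wx":0,"wy":0,"wz":0.366}
    - {"x":-1,"y":-0.7,"z":-0.3,"wx":0,"wy":0,"wz":0.366}
    - {"x":-1,"y":-0.7,"z":-0.3,"wx":0,"wy":0,"wz":0.366}
    - {"x":-1,"y":-0.7,"z":-0.3,"wx":0,"wy":0,"wz":0.366}
  hand: 1

```text
t: 2.25
eef_pos: [0.4015, 0.4062, 0.2575]
tool_rot: [-0.0, 0.701, 0.713, 0.001]
contact_force: [-0.5, 0.5, 0.1]
gripper_width: 1.001
```

```bash
python3 - <<'E'
from h import *
print(tool()[0],tool()[1].as_matrix().round(2),goal([.48,.2,.25],down(-69)))
E
```

```text
[0.40148661 0.40620501 0.25754841] [[-0.02  1.    0.  ]
 [ 1.    0.02  0.  ]
 [ 0.    0.   -1.  ]] (array([-1.0378,  0.3744,  0.0368]), array([-1.000e-04, -4.000e-04,  3.889e-01]))
```

Request:
jog_arm:
  plan:
    - {"x":-1,"y":0.4,"z":0,"wx":0,"wy":0,"wz":0.389}
    - {"x":-1,"y":0.4,"z":0,"wx":0,"wy":0,"wz":0.389}
    - {"x":-1,"y":0.4,"z":0,"wx":0,"wy":0,"wz":0.389}
    - {"x":-1,"y":0.4,"z":0,"wx":0,"wy":0,"wz":0.389}
    - {"x":-1,"y":0.4,"z":0,"wx":0,"wy":0,"wz":0.389}
    - {"x":-1,"y":0.4,"z":0,"wx":0,"wy":0,"wz":0.389}
    - {"x":-1,"y":0.4,"z":0,"wx":0,"wy":0,"wz":0.389}
    - {"x":-1,"y":0.4,"z":0,"wx":0,"wy":0,"wz":0.389}
    - {"x":-1,"y":0.4,"z":0,"wx":0,"wy":0,"wz":0.389}
    - {"x":-1,"y":0.4,"z":0,"wx":0,"wy":0,"wz":0.389}

```text
t: 3.08
eef_pos: [0.485, 0.2075, 0.2575]
tool_rot: [-0.001, 0.984, 0.179, 0.0]
contact_force: [-0.4, 0.8, -0.3]
gripper_width: 0.997
```

```bash
python3 - <<'E'
from h import *
print(tool()[1].as_matrix().round(2),goal([.52,-.23,.22],down(-69,25)),goal([.51,.02,.25],down(-69,25)))
E
```

```text
[[ 0.94  0.35  0.  ]
 [ 0.35 -0.94  0.  ]
 [ 0.   -0.   -1.  ]] (array([-0.6067,  2.1094,  0.1844]), array([ 1.000e-04,  1.385e-01, -2.200e-03])) (array([-0.2133,  0.9216,  0.0363]), array([ 1.000e-04,  1.385e-01, -2.200e-03]))
```

Request:
jog_arm:
  plan:
    - {"x":-0.3,"y":1,"z":0,"wx":0,"wy":0,"wz":0}
    - {"x":-0.3,"y":1,"z":0,"wx":0,"wy":0,"wz":0}
    - {"x":-0.3,"y":1,"z":0,"wx":0,"wy":0,"wz":0}
    - {"x":-0.3,"y":1,"z":0,"wx":0,"wy":0,"wz":0}
    - {"x":-0.3,"y":1,"z":0,"wx":0,"wy":0,"wz":0}
    - {"x":-0.3,"y":1,"z":0,"wx":0,"wy":0,"wz":0}
    - {"x":-0.3,"y":1,"z":0,"wx":0,"wy":0,"wz":0}

```text
t: 3.67
eef_pos: [0.4993, -0.0036, 0.2576]
tool_rot: [-0.001, 0.984, 0.176, 0.001]
contact_force: [-0.3, 0.3, 0.3]
gripper_width: 1.004
```

Request:
jog_arm:
  plan:
    - {"x":-0.3,"y":1,"z":0.1,"wx":0,"wy":0.139,"wz":0}
    - {"x":-0.3,"y":1,"z":0.1,"wx":0,"wy":0.139,"wz":0}
    - {"x":-0.3,"y":1,"z":0.1,"wx":0,"wy":0.139,"wz":0}
    - {"x":-0.3,"y":1,"z":0.1,"wx":0,"wy":0.139,"wz":0}
    - {"x":-0.3,"y":1,"z":0.1,"wx":0,"wy":0.139,"wz":0}
    - {"x":-0.3,"y":1,"z":0.1,"wx":0,"wy":0.139,"wz":0}
    - {"x":-0.3,"y":1,"z":0.1,"wx":0,"wy":0.139,"wz":0}

```text
t: 4.25
eef_pos: [0.5127, -0.216, 0.2375]
tool_rot: [-0.037, 0.961, 0.17, 0.215]
contact_force: [0.0, -0.9, 0.9]
gripper_width: 0.998
```

```bash
python3 - <<'E'
from h import *
print(tool()[0],tool()[1].as_matrix().round(3))
k=cal('wrist'); im=cams.read_camera('wrist'); cv2.imwrite('pics/w1.png',im[:,:,::-1])
for n in('stand','stand_slot'):
  for d in finder.place_of('wrist',n)[:3]: print(n,np.round(d['location']),round(d['confidence'],2),toplane('wrist',d['location'],.032,k).round(4))
a=np.array([-.358,.934,0]);o=np.array([.616,-.211,.032])
print(proj('wrist',[o,o+.075*a,o-.075*a],k).round())
E
```

```text
[ 0.51265462 -0.21599864  0.23747477] [[ 0.85   0.344  0.4  ]
 [ 0.312 -0.939  0.145]
 [ 0.426  0.002 -0.905]]
stand [355. 196.] 0.96 [[ 0.6187 -0.2117  0.032 ]]
stand [241. 336.] 0.77 [[ 0.4426 -0.1521  0.032 ]]
stand_slot [355. 196.] 0.96 [[ 0.6191 -0.2112  0.032 ]]
stand_slot [246. 338.] 0.56 [[ 0.4428 -0.1573  0.032 ]]
stand_slot [192. 133.] 0.16 [[ 0.624  -0.0226  0.032 ]]
[[354. 198.]
 [283. 199.]
 [425. 197.]]
```

View pics/w1.png

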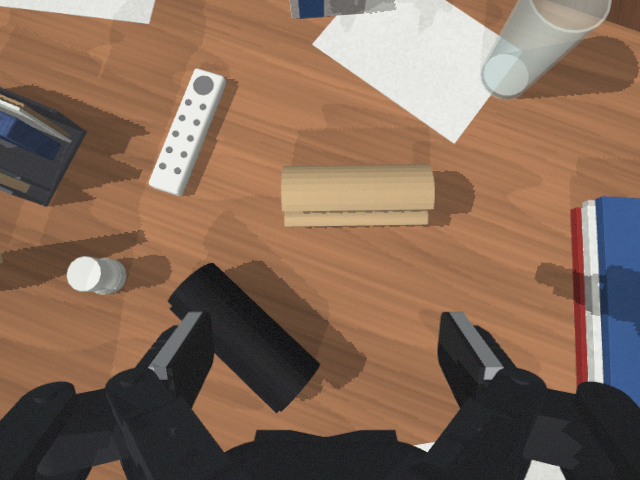

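```bash
python3 - <<'E'
from h import *
for z in(.06,.005): print(goal([.562,-.233,z],down(-69,25)))
E
```

```text
(array([-0.1989,  0.1896,  0.8829]), array([ 0.0011, -0.0003, -0.0038]))
(array([-0.3154,  0.1901,  1.132 ]), array([ 0.0011, -0.0003, -0.0038]))
```

Request:
jog_arm:
  plan:
    - {"x":-0.2,"y":0.19,"z":0.88,"wx":0.001,"wy":0,"wz":-0.004}
    - {"x":-0.2,"y":0.19,"z":0.88,"wx":0.001,"wy":0,"wz":-0.004}
    - {"x":-0.2,"y":0.19,"z":0.88,"wx":0.001,"wy":0,"wz":-0.004}
    - {"x":-0.2,"y":0.19,"z":0.88,"wx":0.001,"wy":0,"wz":-0.004}
    - {"x":-0.2,"y":0.19,"z":0.88,"wx":0.001,"wy":0,"wz":-0.004}
    - {"x":-0.2,"y":0.19,"z":0.88,"wx":0.001,"wy":0,"wz":-0.004}

```text
t: 4.9
eef_pos: [0.5609, -0.2286, 0.0559]
tool_rot: [-0.042, 0.96, 0.18, 0.21]
contact_force: [0.2, 0.3, -0.1]
gripper_width: 1.001
```

Request:
jog_arm:
  plan:
    - {"x":-0.06,"y":0,"z":0.13,"wx":0,"wy":0,"wz":0}
    - {"x":-0.08,"y":0,"z":0.17,"wx":0,"wy":0,"wz":0}
    - {"x":-0.1,"y":0,"z":0.21,"wx":0,"wy":0,"wz":0}
    - {"x":-0.116,"y":0,"z":0.249,"wx":0,"wy":0,"wz":0}
    - {"x":-0.116,"y":0,"z":0.249,"wx":0,"wy":0,"wz":0}

```text
t: 5.32
eef_pos: [0.5613, -0.2263, 0.002]
tool_rot: [-0.043, 0.96, 0.181, 0.211]
contact_force: [-0.6, 0.3, 0.2]
gripper_width: 0.999
```

```bash
python3 - <<'E'
from h import *
p,r=tool(); print(p,r.as_matrix().round(3), monitor.get_obs()['contact_force'])
for c in('top',):
  k=cal('wrist'); im=cams.read_camera('wrist'); cv2.imwrite('pics/w2.png',im[:,:,::-1])
dd=np.array([.934,.358,0]);print((r.inv().apply(dd)*.01/.2).round(4),'per cm along d', ((np.array([.618,-.2115,0])-p)@dd).round(4))
E
```

```text
[ 0.56130205 -0.22633187  0.00204588] [[ 0.846  0.365  0.39 ]
 [ 0.329 -0.931  0.159]
 [ 0.421 -0.007 -0.907]] [-0.56506817  0.30076225  0.20200765]
[0.0454 0.0004 0.021 ] per cm along d 0.0583
```

View pics/w2.png

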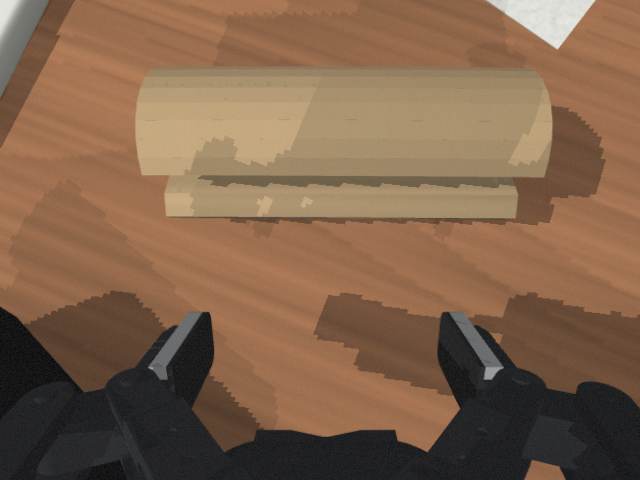

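Request:
jog_arm:
  plan:
    - {"x":0.045,"y":0,"z":0.021,"wx":0,"wy":0,"wz":0}
    - {"x":0.068,"y":0,"z":0.031,"wx":0,"wy":0,"wz":0}
    - {"x":0.091,"y":0,"z":0.042,"wx":0,"wy":0,"wz":0}
    - {"x":0.107,"y":0,"z":0.049,"wx":0,"wy":0,"wz":0}
    - {"x":0.123,"y":0,"z":0.057,"wx":0,"wy":0,"wz":0}
    - {"x":0.139,"y":0,"z":0.064,"wx":0,"wy":0,"wz":0}
    - {"x":0.155,"y":0,"z":0.072,"wx":0,"wy":0,"wz":0}
    - {"x":0.171,"y":0,"z":0.079,"wx":0,"wy":0,"wz":0}
    - {"x":0.187,"y":0,"z":0.087,"wx":0,"wy":0,"wz":0}
    - {"x":0.204,"y":0,"z":0.094,"wx":0,"wy":0,"wz":0}
    - {"x":0.204,"y":0,"z":0.094,"wx":0,"wy":0,"wz":0}

```text
t: 6.28
eef_pos: [0.6042, -0.2099, 0.0028]
tool_rot: [-0.043, 0.959, 0.181, 0.212]
contact_force: [0.1, -0.2, 0.7]
gripper_width: 1.0
```

```bash
python3 - <<'E'
from h import *
p,r=tool(); print(p, monitor.get_obs()['contact_force'])
im=cams.read_camera('wrist'); cv2.imwrite('pics/w3.png',im[:,:,::-1])
E
```

```text
[ 0.60422216 -0.20990807  0.00283672] [ 0.1413997  -0.23756048  0.67875444]
```

View pics/w3.png

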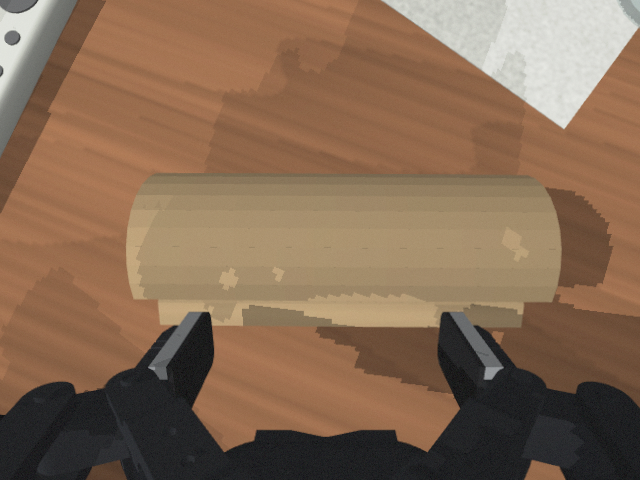

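```bash
cat >> h.py <<'E'
def bar(o,d,phi,s):
    "points on the bar at along-coordinate s: far silhouette handled elsewhere; returns mouth edges upper, lower for roll-back phi deg"
    u=np.array([0,0,1.]); ph=np.radians(phi); zb=np.cos(ph)*u-np.sin(ph)*d; xb=np.cos(ph)*d+np.sin(ph)*u
    return o+.0292*zb+.013*xb, o+.0292*zb-.013*xb
E
python3 - <<'E'
from h import *
k=cal('wrist'); d=np.array([.934,.358,0]); o0=np.array([.618,-.2115,.032])
an=np.radians(np.arange(0,360,2))
for s in(0,.01,.02,.025,.03,.036,.04):
  o=o0+s*d; ring=o+.032*(np.cos(an)[:,None]*d+np.sin(an)[:,None]*[0,0,1.])
  v=proj('wrist',ring,k)[:,1]; L=[(ph,*proj('wrist',bar(o,d,ph,0),k)[:,1].round()) for ph in(66,66-s/.032*57.3,)]
  print(s,'far',v.min().round(),'near',v.max().round(),L)
E
```

```text
0 far 175.0 near 330.0 [(66, np.float64(305.0), np.float64(330.0)), (66.0, np.float64(305.0), np.float64(330.0))]
0.01 far 151.0 near 305.0 [(66, np.float64(276.0), np.float64(305.0)), (48.09375, np.float64(251.0), np.float64(302.0))]
0.02 far 128.0 near 281.0 [(66, np.float64(249.0), np.float64(281.0)), (30.1875, np.float64(194.0), np.float64(262.0))]
0.025 far 116.0 near 269.0 [(66, np.float64(235.0), np.float64(269.0)), (21.234375, np.float64(166.0), np.float64(239.0))]
0.03 far 104.0 near 258.0 [(66, np.float64(221.0), np.float64(257.0)), (12.28125, np.float64(139.0), np.float64(213.0))]
0.036 far 91.0 near 244.0 [(66, np.float64(205.0), np.float64(243.0)), (1.5375000000000085, np.float64(111.0), np.float64(181.0))]
0.04 far 81.0 near 235.0 [(66, np.float64(194.0), np.float64(233.0)), (-5.625, np.float64(94.0), np.float64(158.0))]
```

```bash
python3 - <<'E'
from h import *
k=cal('wrist'); p,r=tool()
for x in(-.011,0,.011):
  for z in(0,-.013,-.026): print(x,z,proj('wrist',p+r.apply([[x,-.0425,z],[x,.0425,z]]),k).round().tolist(),(p+r.apply([x,0,z])).round(3))
print(-k[2][:3,:3].T@k[2][:3,3])
E
```

```text
-0.011 0 [[240.0, 305.0], [410.0, 306.0]] [ 0.594 -0.214 -0.002]
-0.011 -0.013 [[234.0, 318.0], [416.0, 318.0]] [ 0.589 -0.216  0.01 ]
-0.011 -0.026 [[227.0, 332.0], [422.0, 332.0]] [ 0.584 -0.218  0.022]
0 0 [[238.0, 285.0], [411.0, 285.0]] [ 0.604 -0.21   0.003]
0 -0.013 [[232.0, 296.0], [417.0, 296.0]] [ 0.599 -0.212  0.015]
0 -0.026 [[225.0, 309.0], [424.0, 309.0]] [ 0.594 -0.214  0.026]
0.011 0 [[237.0, 264.0], [413.0, 264.0]] [ 0.613 -0.207  0.007]
0.011 -0.013 [[230.0, 274.0], [419.0, 274.0]] [ 0.608 -0.209  0.019]
0.011 -0.026 [[223.0, 285.0], [426.0, 285.0]] [ 0.603 -0.211  0.031]
[ 0.59856318 -0.21369791  0.19339747]
```

Request:
jog_arm:
  plan:
    - {"x":-0.009,"y":0,"z":0.018,"wx":0,"wy":0,"wz":0}
    - {"x":-0.017,"y":0,"z":0.036,"wx":0,"wy":0,"wz":0}
    - {"x":-0.017,"y":0,"z":0.036,"wx":0,"wy":0,"wz":0}
    - {"x":0.001,"y":0,"z":0.044,"wx":0,"wy":0,"wz":0}
    - {"x":0.019,"y":0,"z":0.053,"wx":0,"wy":0,"wz":0}
    - {"x":0.037,"y":0,"z":0.061,"wx":0,"wy":0,"wz":0}
    - {"x":0.055,"y":0,"z":0.07,"wx":0,"wy":0,"wz":0}
    - {"x":0.074,"y":0,"z":0.078,"wx":0,"wy":0,"wz":0}
    - {"x":0.092,"y":0,"z":0.086,"wx":0,"wy":0,"wz":0}

```text
t: 7.08
eef_pos: [0.6261, -0.2025, -0.0047]
tool_rot: [-0.042, 0.96, 0.18, 0.211]
contact_force: [-4.8, -1.3, 5.5]
gripper_width: 1.002
```

```bash
python3 - <<'E'
from h import *
p,r=tool(); print(p, monitor.get_obs()['contact_force'])
im=cams.read_camera('wrist'); cv2.imwrite('pics/w4.png',im[:,:,::-1])
k=cal('wrist'); d=np.array([.934,.358,0]); o0=np.array([.618,-.2115,.032])
an=np.radians(np.arange(0,360,2))
for s in(0,.01,.02,.025,.03,.036,.04):
  o=o0+s*d; ring=o+.032*(np.cos(an)[:,None]*d+np.sin(an)[:,None]*[0,0,1.])
  v=proj('wrist',ring,k)[:,1]; L=[(ph,*proj('wrist',bar(o,d,ph,0),k)[:,1].round()) for ph in(66,66-s/.032*57.3,)]
  print(s,'far',v.min().round(),'near',v.max().round(),L)
E
```

```text
[ 0.62607229 -0.20250005 -0.0046673 ] [-4.8262432  -1.32826913  5.53044383]
0 far 231.0 near 400.0 [(66, np.float64(382.0), np.float64(397.0)), (66.0, np.float64(382.0), np.float64(397.0))]
0.01 far 206.0 near 372.0 [(66, np.float64(350.0), np.float64(370.0)), (48.09375, np.float64(326.0), np.float64(371.0))]
0.02 far 181.0 near 344.0 [(66, np.float64(319.0), np.float64(344.0)), (30.1875, np.float64(263.0), np.float64(332.0))]
0.025 far 168.0 near 331.0 [(66, np.float64(304.0), np.float64(331.0)), (21.234375, np.float64(232.0), np.float64(308.0))]
0.03 far 156.0 near 318.0 [(66, np.float64(289.0), np.float64(318.0)), (12.28125, np.float64(202.0), np.float64(281.0))]
0.036 far 141.0 near 302.0 [(66, np.float64(271.0), np.float64(302.0)), (1.5375000000000085, np.float64(170.0), np.float64(247.0))]
0.04 far 131.0 near 292.0 [(66, np.float64(259.0), np.float64(292.0)), (-5.625, np.float64(150.0), np.float64(223.0))]
```

View pics/w4.png

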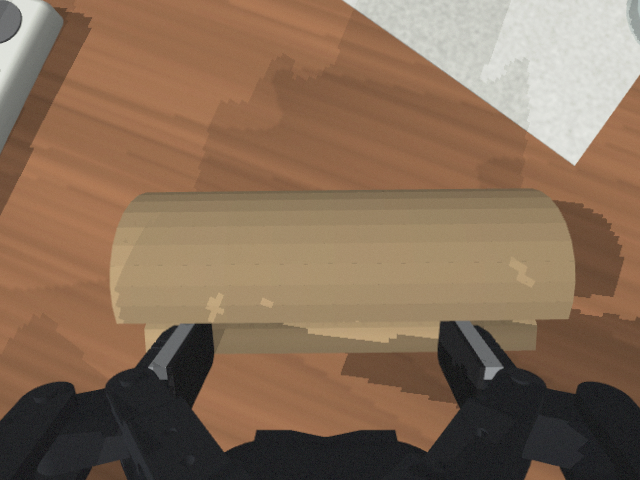

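The bar slid about 16 mm without rolling: the open fingertips sit higher than I assumed and poke into the slot. I'll back off, nearly close the fingers so the tips are at the TCP, and push below the mouth.

Request:
jog_arm:
  plan:
    - {"x":-0.08,"y":0,"z":-0.037,"wx":0,"wy":0,"wz":0}
    - {"x":-0.19,"y":0.01,"z":-0.088,"wx":0,"wy":0,"wz":0}
    - {"x":-0.15,"y":0.03,"z":-0.156,"wx":0,"wy":0,"wz":0}
    - {"x":-0.15,"y":0.03,"z":-0.156,"wx":0,"wy":0,"wz":0}
    - {"x":-0.15,"y":0.03,"z":-0.156,"wx":0,"wy":0,"wz":0}

```text
t: 7.55
eef_pos: [0.5932, -0.2223, 0.012]
tool_rot: [-0.042, 0.959, 0.181, 0.213]
contact_force: [0.1, 1.0, -0.6]
gripper_width: 0.997
```

Request:
jog_arm:
  plan:
    - {"x":0,"y":0,"z":0,"wx":0,"wy":0,"wz":0}
    - {"x":0,"y":0,"z":0,"wx":0,"wy":0,"wz":0}
    - {"x":0,"y":0,"z":0,"wx":0,"wy":0,"wz":0}
    - {"x":0,"y":0,"z":0,"wx":0,"wy":0,"wz":0}
    - {"x":0,"y":0,"z":0,"wx":0,"wy":0,"wz":0}
  hand: -0.6

```text
t: 7.97
eef_pos: [0.5932, -0.2219, 0.0116]
tool_rot: [-0.042, 0.959, 0.181, 0.213]
contact_force: [-0.1, 0.9, -0.6]
gripper_width: 0.302
```

```bash
python3 - <<'E'
from h import *
p,r=tool(); print(p, monitor.get_obs()['contact_force'], r.as_matrix().round(3))
im=cams.read_camera('wrist'); cv2.imwrite('pics/w5.png',im[:,:,::-1])
k=cal('wrist'); d=np.array([.934,.358,0]); o0=np.array([.618,-.2115,.032])
an=np.radians(np.arange(0,360,2))
for s in(0.013,.0165,.02):
  o=o0+s*d; ring=o+.032*(np.cos(an)[:,None]*d+np.sin(an)[:,None]*[0,0,1.])
  v=proj('wrist',ring,k)[:,1]; print(s,'far',v.min().round(),proj('wrist',bar(o,d,66,0),k)[:,1].round(), (o-p)@d)
print(proj('wrist',[p+r.apply([x,0,z]) for x in(-.011,.011) for z in(0,-.013)],k).round())
E
```

```text
[ 0.59317458 -0.22192243  0.01161777] [-0.13709271  0.88043928 -0.55811426] [[ 0.844  0.366  0.393]
 [ 0.33  -0.931  0.158]
 [ 0.423 -0.003 -0.906]]
0.013 far 121.0 [233. 265.] 0.03992492796808306
0.0165 far 113.0 [224. 257.] 0.043426747968083025
0.02 far 106.0 [215. 250.] 0.046928567968083104
[[324. 305.]
 [324. 318.]
 [324. 264.]
 [324. 274.]]
```

View pics/w5.png

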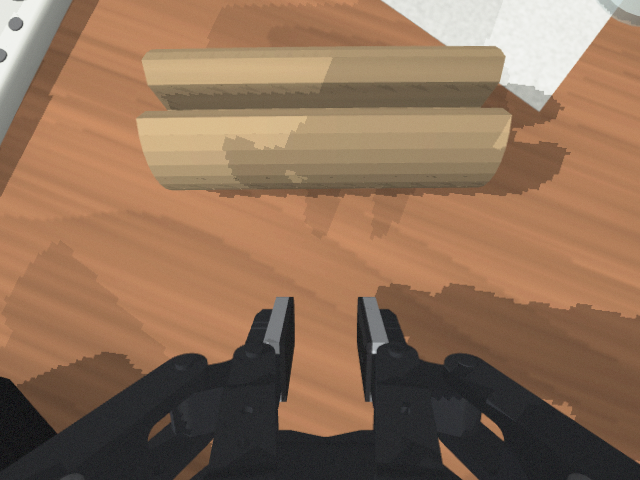

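The stand has rolled: the slot is now at rows 80–112, facing about up. I'll check whether it is on its foot by fitting the mouth edges.

```bash
python3 - <<'E'
from h import *
k=cal('wrist'); u=np.array([0,0,1.])
t=np.radians(21); d=np.array([np.cos(t),np.sin(t),0])
o0=np.array([.618,-.2115,0])
# stand corners (x,z in stand frame): mouth edges, throat edges, foot near edge
C=np.array([[.013,.0292],[.006,.022],[-.006,.022],[-.013,.0292],[-.032,0],[-.013,-.029]])
for s in(.036,.04,.044,.048):
  for ph in(0,10,20):
    f=np.radians(ph); o=o0+s*d+u*(.029 if ph==0 else .032)
    P=[o+x*(np.cos(f)*d+np.sin(f)*u)+z*(np.cos(f)*u-np.sin(f)*d) for x,z in C]
    print(s,ph,proj('wrist',P,k)[:,1].round())
im=cams.read_camera('top'); cv2.imwrite('pics/top1.png',im[:,:,::-1])
for n in('stand','stand_slot','stand_foot'):
  print(n,[(np.round(q['location'],1),round(q['confidence'],2),toplane('top',q['location'],.03).round(4)) for q in finder.place_of('top',n)[:3]])
im=cams.read_camera('scene'); cv2.imwrite('pics/scene1.png',im[:,:,::-1])
for n in('stand_slot',):
  print(n,[(np.round(q['location'],1),round(q['confidence'],2),toplane('scene',q['location'],.03).round(4)) for q in finder.place_of('scene',n)[:3]])
g=cv2.cvtColor(cv2.imread('pics/w5.png'),cv2.COLOR_BGR2GRAY).astype(int)
for c in(200,260,320,400,460): print(c,[int(r) for r in range(35,205) if abs(g[r+1,c]-g[r-1,c])>14])
E
```

```text
0.036 0 [ 90. 115. 142. 152. 216. 193.]
0.036 10 [ 96. 120. 150. 164. 216. 183.]
0.036 20 [108. 129. 159. 177. 215. 173.]
0.04 0 [ 81. 106. 133. 142. 207. 185.]
0.04 10 [ 87. 110. 140. 154. 207. 175.]
0.04 20 [ 99. 120. 150. 168. 207. 166.]
0.044 0 [ 72.  97. 124. 133. 199. 178.]
0.044 10 [ 77. 101. 131. 144. 199. 168.]
0.044 20 [ 89. 110. 141. 158. 199. 159.]
0.048 0 [ 63.  88. 115. 123. 190. 171.]
0.048 10 [ 68.  92. 122. 134. 191. 161.]
0.048 20 [ 79. 101. 132. 148. 191. 152.]
stand [(array([385.3, 243.8]), 0.9, array([[ 0.4424, -0.1556,  0.03  ]])), (array([400.3, 138.9]), 0.61, array([[ 0.6613, -0.1923,  0.03  ]]))]
stand_slot [(array([401.5, 136.4]), 0.6, array([[ 0.6666, -0.195 ,  0.03  ]])), (array([384.1, 241.8]), 0.58, array([[ 0.4465, -0.1532,  0.03  ]])), (array([397.8, 137.2]), 0.15, array([[ 0.665 , -0.1872,  0.03  ]]))]
stand_foot [(array([387.7, 229.5]), 0.84, array([[ 0.4716, -0.1611,  0.03  ]])), (array([401.2, 142.2]), 0.64, array([[ 0.6542, -0.194 ,  0.03  ]]))]
stand_slot [(array([281.3, 202.6]), 0.89, array([[ 0.4505, -0.1574,  0.03  ]])), (array([173.7, 235.4]), 0.68, array([[ 0.6664, -0.1891,  0.03  ]]))]
200 [51, 58, 83, 84, 85, 92, 93, 108, 109, 110, 116, 117, 118, 164, 176, 183, 184, 189, 190]
260 [47, 50, 57, 58, 82, 83, 84, 94, 108, 109, 115, 116, 117, 148, 149, 150, 175, 196, 197]
320 [46, 50, 57, 81, 82, 83, 88, 89, 107, 108, 115, 116, 174, 183, 194, 195]
400 [81, 82, 106, 107, 108, 114, 115, 173, 174, 193, 194]
460 [45, 46, 47, 81, 82, 106, 107, 114, 115, 163, 181, 193, 194]
```

Observed rows (57, 82, 108, 115) match the model for roll 0°, so the stand is on its foot at about (0.6655, −0.193), slot up. Now for the panel.

Request:
jog_arm:
  plan:
    - {"x":0,"y":0,"z":-0.2,"wx":0,"wy":0,"wz":0}
    - {"x":0,"y":0,"z":-0.4,"wx":0,"wy":0,"wz":0}
    - {"x":0,"y":0,"z":-0.6,"wx":0,"wy":0,"wz":0}
    - {"x":0.5,"y":-1,"z":-1,"wx":0,"wy":-0.139,"wz":0}
    - {"x":0.5,"y":-1,"z":-1,"wx":0,"wy":-0.139,"wz":0}
    - {"x":0.5,"y":-1,"z":-1,"wx":0,"wy":-0.139,"wz":0}
    - {"x":0.5,"y":-1,"z":-1,"wx":0,"wy":-0.139,"wz":0}
    - {"x":0.5,"y":-1,"z":-1,"wx":0,"wy":-0.139,"wz":0}
    - {"x":0.5,"y":-1,"z":-1,"wx":0,"wy":-0.139,"wz":0}
  hand: 0

```text
t: 9.07
eef_pos: [0.533, -0.0675, 0.2146]
tool_rot: [0.001, 0.982, 0.188, -0.002]
contact_force: [1.6, 3.2, 1.5]
gripper_width: 0.496
```

```bash
python3 - <<'E'
from h import *
print(tool()[0],goal([.47,.15,.27],down(0)))
E
```

```text
[ 0.53303954 -0.06752776  0.21462867] (array([ 0.1087, -1.1265, -0.2795]), array([-2.000e-04,  1.500e-03, -3.793e-01]))
```

Request:
jog_arm:
  plan:
    - {"x":0.1,"y":-1,"z":-0.28,"wx":0,"wy":0,"wz":-0.379}
    - {"x":0.1,"y":-1,"z":-0.28,"wx":0,"wy":0,"wz":-0.379}
    - {"x":0.1,"y":-1,"z":-0.28,"wx":0,"wy":0,"wz":-0.379}
    - {"x":0.1,"y":-1,"z":-0.28,"wx":0,"wy":0,"wz":-0.379}
    - {"x":0.1,"y":-1,"z":-0.28,"wx":0,"wy":0,"wz":-0.379}
    - {"x":0.1,"y":-1,"z":-0.28,"wx":0,"wy":0,"wz":-0.379}
    - {"x":0.1,"y":-1,"z":-0.28,"wx":0,"wy":0,"wz":-0.379}
    - {"x":0.1,"y":-1,"z":-0.28,"wx":0,"wy":0,"wz":-0.379}
    - {"x":0.1,"y":-1,"z":-0.28,"wx":0,"wy":0,"wz":-0.379}
    - {"x":0.1,"y":-1,"z":-0.28,"wx":0,"wy":0,"wz":-0.379}
    - {"x":0.1,"y":-1,"z":-0.28,"wx":0,"wy":0,"wz":-0.379}

```text
t: 9.98
eef_pos: [0.4775, 0.1257, 0.2701]
tool_rot: [-0.0, 0.707, 0.708, -0.002]
contact_force: [-0.0, 0.0, -1.1]
gripper_width: 0.494
```

```bash
python3 - <<'E'
from h import *
p,r=tool(); print(p)
k=cal('wrist'); im=cams.read_camera('wrist'); cv2.imwrite('pics/w6.png',im[:,:,::-1]); print(-k[2][:3,:3].T@k[2][:3,3])
np.savez('w6.npz',K=k[0],d=k[1],E=k[2])
for q in finder.place_of('wrist','panel')[:3]: print(np.round(q['location']),q['confidence'],toplane('wrist',q['location'],.008,k).round(4))
E
```

```text
[0.47751682 0.12573082 0.27013242]
[0.47884796 0.20098695 0.44558477]
[351. 140.] 0.98 [[0.5056 0.1847 0.008 ]]
[238. 136.] 0.82 [[0.3822 0.1895 0.008 ]]
```

View pics/w6.png

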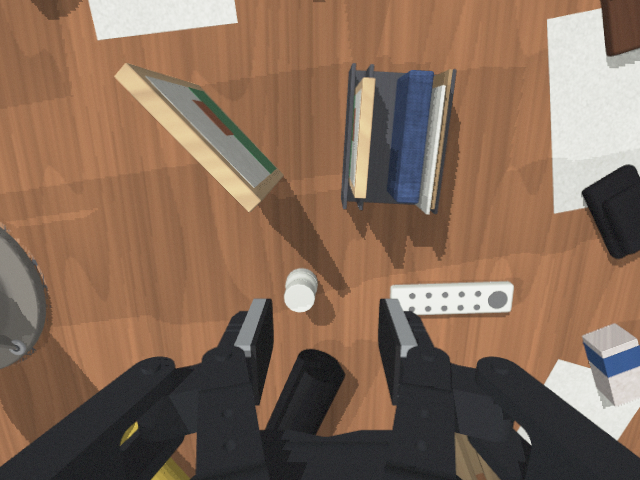

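```bash
python3 - <<'E'
from h import *
z=np.load('w6.npz'); k=(z['K'],z['d'],z['E'])
im=cv2.imread('pics/w6.png'); c=im[65:210,345:385].astype(int)
m=((c[:,:,2]>200)&(c[:,:,1]>160)&(c[:,:,2]-c[:,:,0]>40)).astype('uint8')
nl,l,st,ce=cv2.connectedComponentsWithStats(m); i=1+st[1:,4].argmax(); print(st[i])
pts=(np.argwhere(l==i)[:,::-1]+[345,65]).astype('float32'); r=cv2.minAreaRect(pts); b=cv2.boxPoints(r); print(r)
w=toplane('wrist',b,.123,k); print(w.round(4), toplane('wrist',r[0],.123,k)); 
e=sorted([(np.linalg.norm(w[j]-w[(j+1)%4]),np.degrees(np.arctan2(*(w[(j+1)%4]-w[j])[[1,0]]))) for j in range(4)]);print(e)
E
```

```text
[  10   13   20  120 1384]
((363.69989013671875, 137.5518341064453), (12.26269817352295, 119.85679626464844), 4.236394882202148)
[[0.5011 0.1428 0.123 ]
 [0.5058 0.2362 0.123 ]
 [0.5153 0.2356 0.123 ]
 [0.5114 0.1421 0.123 ]] [[0.50846854 0.19109631 0.123     ]]
[(np.float64(0.009497923273422762), np.float64(-3.712034985171243)), (np.float64(0.010336932460279627), np.float64(175.9280058654901)), (np.float64(0.09347988327499207), np.float64(87.09083409414579)), (np.float64(0.09356032280614407), np.float64(-92.39608748133699))]
```

```bash
python3 - <<'E'
from h import *
for z in (.16,.08): print(goal([.5084,.1895,z],down(-2.6)))
E
```

```text
(array([0.3214, 0.1544, 0.5491]), array([-0.001 ,  0.001 ,  0.0132]))
(array([0.3227, 0.1557, 0.9491]), array([-0.001 ,  0.001 ,  0.0132]))
```

Request:
jog_arm:
  plan:
    - {"x":0.322,"y":0.155,"z":0.3,"wx":-0.001,"wy":0.001,"wz":0.013}
    - {"x":0.322,"y":0.155,"z":0.45,"wx":-0.001,"wy":0.001,"wz":0.013}
    - {"x":0.322,"y":0.155,"z":0.55,"wx":-0.001,"wy":0.001,"wz":0.013}
    - {"x":0.322,"y":0.155,"z":0.55,"wx":-0.001,"wy":0.001,"wz":0.013}
    - {"x":0.322,"y":0.155,"z":0.55,"wx":-0.001,"wy":0.001,"wz":0.013}
  hand: -0.3

```text
t: 10.5
eef_pos: [0.5065, 0.1893, 0.1572]
tool_rot: [-0.0, 0.723, 0.691, -0.003]
contact_force: [0.4, 0.0, 1.0]
gripper_width: 0.35
```

```bash
python3 - <<'E'
from h import *
p,r=tool();print(p,monitor.get_obs()['gripper_width'],goal([.5084,.1895,.08],down(-2.6)))
E
```

```text
[0.50646314 0.18928593 0.15715644] 0.3499590503442185 (array([0.0032, 0.0116, 0.3857]), array([-0.0016,  0.0014,  0.0002]))
```

Request:
jog_arm:
  plan:
    - {"x":0,"y":0.011,"z":0.1,"wx":-0.001,"wy":0.001,"wz":0}
    - {"x":0.002,"y":0.011,"z":0.2,"wx":-0.001,"wy":0.001,"wz":0}
    - {"x":0.003,"y":0.011,"z":0.3,"wx":-0.001,"wy":0.001,"wz":0}
    - {"x":0.003,"y":0.011,"z":0.385,"wx":-0.001,"wy":0.001,"wz":0}
    - {"x":0.003,"y":0.011,"z":0.385,"wx":-0.001,"wy":0.001,"wz":0}

```text
t: 10.92
eef_pos: [0.5074, 0.188, 0.0799]
tool_rot: [-0.0, 0.724, 0.69, -0.002]
contact_force: [-1.2, 0.2, 0.6]
gripper_width: 0.345
```

Request:
jog_arm:
  plan:
    - {"x":0,"y":0,"z":0,"wx":0,"wy":0,"wz":0}
    - {"x":0,"y":0,"z":0,"wx":0,"wy":0,"wz":0}
    - {"x":0,"y":0,"z":0,"wx":0,"wy":0,"wz":0}
    - {"x":0,"y":0,"z":0,"wx":0,"wy":0,"wz":0}
    - {"x":0,"y":0,"z":0,"wx":0,"wy":0,"wz":0}
    - {"x":0,"y":0,"z":0,"wx":0,"wy":0,"wz":0}
  hand: -1
  grip_force: 30

```text
t: 11.42
eef_pos: [0.5093, 0.1875, 0.0822]
tool_rot: [0.0, 0.724, 0.69, -0.001]
contact_force: [-1.9, -3.2, 8.2]
gripper_width: 0.103
```

Request:
jog_arm:
  plan:
    - {"x":0,"y":0,"z":-0.07,"wx":0,"wy":0,"wz":0}
    - {"x":0,"y":0,"z":-0.15,"wx":0,"wy":0,"wz":0}
    - {"x":0,"y":0,"z":-0.25,"wx":0,"wy":0,"wz":0}
    - {"x":0,"y":0,"z":-0.37,"wx":0,"wy":0,"wz":0}
    - {"x":0,"y":0,"z":-0.5,"wx":0,"wy":0,"wz":0}
    - {"x":0,"y":0,"z":-0.63,"wx":0,"wy":0,"wz":0}
    - {"x":0,"y":0,"z":-0.75,"wx":0,"wy":0,"wz":0}
    - {"x":0,"y":0,"z":-0.85,"wx":0,"wy":0,"wz":0}
    - {"x":0,"y":0,"z":-0.85,"wx":0,"wy":0,"wz":0}

```text
t: 12.17
eef_pos: [0.512, 0.1883, 0.2574]
tool_rot: [0.001, 0.724, 0.689, 0.004]
contact_force: [0.5, 0.4, -0.7]
gripper_width: 0.101
```

```bash
python3 - <<'E'
from h import *
k=cal('wrist');p,r=tool(); im=cams.read_camera('wrist'); cv2.imwrite('pics/w7.png',im[:,:,::-1]);
print(p,r.as_matrix().round(3),monitor.get_obs()['gripper_width'])
# expected panel outline: bottom .077 below TCP, top 38 above
for z in(.072,-.043): print(proj('wrist',p+r.apply([[x,y,z] for x in(-.0475,.0475) for y in(-.005,.005)]),k).round().tolist())
for yw in(-69,): print(goal([.55,-.02,.25],down(yw)),goal([.55,-.02,.25],down(-45)))
E
```

```text
[0.51199053 0.18828769 0.25744641] [[ 0.049  0.999  0.007]
 [ 0.999 -0.049  0.004]
 [ 0.004  0.006 -1.   ]] 0.10212849442287997
[[317.0, 307.0], [331.0, 307.0], [316.0, 171.0], [332.0, 171.0]]
[[312.0, 429.0], [335.0, 429.0], [309.0, 207.0], [338.0, 208.0]]
(array([-1.0302,  0.2461,  0.024 ]), array([ 0.0006, -0.0015,  0.3678])) (array([-1.0302,  0.2461,  0.024 ]), array([ 0.0009, -0.0013,  0.2345]))
```

View pics/w7.png

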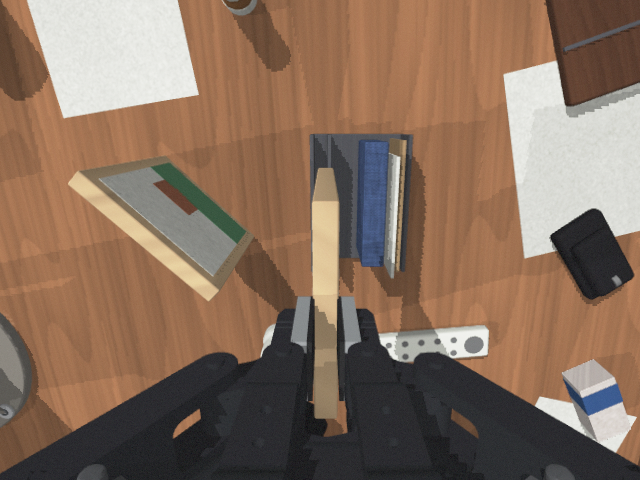

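```bash
python3 - <<'E'
from h import *
print(goal([.59,.0,.25],down(21)))
E
```

```text
(array([-0.9206,  0.441 ,  0.025 ]), array([ 0.0014, -0.0006, -0.1322]))
```

Request:
jog_arm:
  plan:
    - {"x":-0.2,"y":0.1,"z":0,"wx":0.001,"wy":-0.001,"wz":-0.03}
    - {"x":-0.4,"y":0.2,"z":0,"wx":0.001,"wy":-0.001,"wz":-0.06}
    - {"x":-0.6,"y":0.3,"z":0,"wx":0.001,"wy":-0.001,"wz":-0.09}
    - {"x":-0.8,"y":0.4,"z":0,"wx":0.001,"wy":-0.001,"wz":-0.12}
    - {"x":-0.92,"y":0.44,"z":0.02,"wx":0.001,"wy":-0.001,"wz":-0.132}
    - {"x":-0.92,"y":0.44,"z":0.02,"wx":0.001,"wy":-0.001,"wz":-0.132}
    - {"x":-0.92,"y":0.44,"z":0.02,"wx":0.001,"wy":-0.001,"wz":-0.132}

```text
t: 12.8
eef_pos: [0.5892, -0.0035, 0.2501]
tool_rot: [0.001, 0.569, 0.822, -0.001]
contact_force: [-1.0, 0.7, -1.1]
gripper_width: 0.098
```

```bash
python3 - <<'E'
from h import *
k=cal('wrist');p,r=tool(); im=cams.read_camera('wrist'); cv2.imwrite('pics/w8.png',im[:,:,::-1]); np.savez('w8.npz',K=k[0],d=k[1],E=k[2])
print(p,r.as_matrix().round(3), goal([.6655,-.193,.2],down(21)))
a=np.array([-.358,.934,0]);print(proj('wrist',[[.6655+s*a[0],-.193+s*a[1],.058] for s in(-.075,0,.075)],k).round().tolist())
E
```

```text
[ 0.58916417 -0.00351872  0.25009677] [[-0.352  0.936 -0.   ]
 [ 0.936  0.352 -0.002]
 [-0.002 -0.001 -1.   ]] (array([-1.0342,  0.0162,  0.2515]), array([-0.0003,  0.0003, -0.0011]))
[[329.0, 438.0], [329.0, 385.0], [329.0, 326.0]]
```

Request:
jog_arm:
  plan:
    - {"x":-0.2,"y":0,"z":0,"wx":0,"wy":0,"wz":-0.001}
    - {"x":-0.4,"y":0,"z":0,"wx":0,"wy":0,"wz":-0.001}
    - {"x":-0.6,"y":0,"z":0,"wx":0,"wy":0,"wz":-0.001}
    - {"x":-0.8,"y":0.01,"z":0.05,"wx":0,"wy":0,"wz":-0.001}
    - {"x":-0.95,"y":0.016,"z":0.15,"wx":0,"wy":0,"wz":-0.001}
    - {"x":-1,"y":0.016,"z":0.25,"wx":0,"wy":0,"wz":-0.001}
    - {"x":-1,"y":0.016,"z":0.25,"wx":0,"wy":0,"wz":-0.001}
    - {"x":-1,"y":0.016,"z":0.25,"wx":0,"wy":0,"wz":-0.001}

```text
t: 13.52
eef_pos: [0.6624, -0.1842, 0.1985]
tool_rot: [-0.002, 0.566, 0.824, -0.001]
contact_force: [0.8, 0.9, 0.0]
gripper_width: 0.105
```

```bash
python3 - <<'E'
from h import *
k=cal('wrist');p,r=tool(); im=cams.read_camera('wrist'); cv2.imwrite('pics/w9.png',im[:,:,::-1]); np.savez('w9.npz',K=k[0],d=k[1],E=k[2])
print(p,goal([.6655,-.193,.2],down(21)))
t=cams.read_camera('top');s=cams.read_camera('scene');
cv2.imwrite('pics/top2.png',t[:,:,::-1]);cv2.imwrite('pics/scene2.png',s[:,:,::-1])
a=np.array([-.358,.934,0]);n=np.array([.934,.358,0])
for m,z in((.013,.058),(.006,.051),(-.006,.051),(-.013,.058)): print(m,proj('wrist',[np.array([.6655,-.193,z])+m*n+q*a for q in(.05,.075)],k).round(1).tolist())
print('panel bottom',proj('wrist',p+r.apply([[.0475,y,.074] for y in(-.005,.005)]),k).round(1).tolist())
w=im[100:400,190:470,::-1];cv2.imwrite('pics/w9c.png',cv2.resize(w,(560,600),interpolation=2))
E
```

```text
[ 0.66236949 -0.18423262  0.19852657] (array([-0.0475, -0.0065, -0.0001]), array([-0.0004, -0.0003,  0.0007]))
0.013 [[341.1, 169.9], [341.6, 137.9]]
0.006 [[332.4, 168.9], [332.6, 137.6]]
-0.006 [[317.8, 168.9], [317.7, 137.6]]
-0.013 [[309.0, 169.8], [308.6, 137.8]]
panel bottom [[316.5, 170.0], [332.2, 170.0]]
```

View pics/w9c.png

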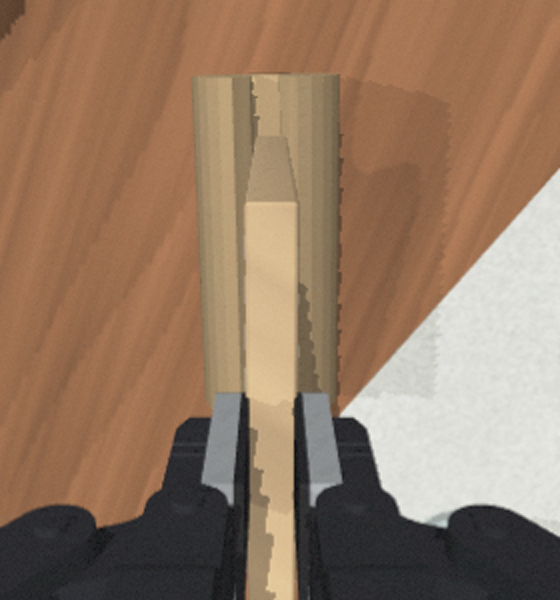

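The panel sits over the slot. The stand's far end is at row 137.5, as predicted, but there is a slight lateral and yaw mismatch, so I fit it.

```bash
cat > fit.py <<'E'
from h import *
from scipy.optimize import least_squares
z=np.load('w9.npz'); k=(z['K'],z['d'],z['E'])
im=cv2.imread('pics/w9.png').astype(float); g=cv2.GaussianBlur(im,(3,3),0)
rat=g[:,:,0]/(g[:,:,2]+1)   # blue/red: desk lower than light wood
L=[];Rr=[]
rows=range(145,285,5)
for v in rows:
    gl=np.abs(np.diff(rat[v,278:300])); L.append(278.5+np.average(np.arange(len(gl)),weights=gl**4))
    gr=np.abs(np.diff(rat[v,348:370])); Rr.append(348.5+np.average(np.arange(len(gr)),weights=gr**4))
L,Rr=np.array(L),np.array(Rr); rows=np.array(rows)
print(L.round(1)); print(Rr.round(1))
an=np.radians(np.arange(-20,201,4))
def model(q):
    m,yaw=q[:2]; t=np.radians(21+yaw); n=np.array([np.cos(t),np.sin(t),0]); a=np.array([-np.sin(t),np.cos(t),0]); o=np.array([.6655,-.193,.029])+m*np.array([.934,.358,0])
    l=[];r=[]
    S=np.linspace(-.09,.075,12)
    P=np.array([[o+s*a+.0319*(np.cos(x)*n+np.sin(x)*np.array([0,0,1.])) for s in S] for x in an])
    uv=proj('wrist',P,k).reshape(len(an),len(S),2)
    C=np.array([np.interp(rows,c[::-1,1],c[::-1,0]) for c in uv])
    return C.min(0),C.max(0)
f=lambda q:np.r_[model(q)[0]-L,model(q)[1]-Rr]
s=least_squares(f,[0,0],x_scale=[.001,1],loss='soft_l1',diff_step=1e-3) if 0 else least_squares(lambda q:f([q[0]*1e-3,q[1]]),[0.3,.3],loss='soft_l1')
print('lateral mm, yaw deg',s.x, 'resid',np.abs(f([s.x[0]*1e-3,s.x[1]])).mean().round(2), f([s.x[0]*1e-3,s.x[1]]).round(1))
G=cv2.cvtColor(im.astype('uint8'),cv2.COLOR_BGR2GRAY).astype(int)
for v in(142,150,158): print(v,G[v,300:350].tolist())
E
python3 fit.py
```

```text
[285.5 285.5 285.7 286.1 286.3 286.5 286.7 287.  287.3 287.5 287.6 287.8
 288.1 288.3 288.5 288.7 289.  289.1 289.4 289.5 289.6 289.9 290.2 290.4
 290.6 290.8 291.2 291.4]
[359.  359.  359.  358.9 359.  359.3 359.  359.  359.3 358.7 359.1 359.1
 358.6 358.7 358.7 358.6 358.7 358.5 358.4 358.5 358.5 358.3 358.3 358.3
 358.2 358.4 357.8 357.9]
lateral mm, yaw deg [-1.2873955   1.00526997] resid 0.1 [-0.1  0.1  0.1 -0.1 -0.1 -0.  -0.  -0.1 -0.2 -0.1 -0.  -0.1 -0.1 -0.1
 -0.   0.  -0.1  0.  -0.   0.   0.2  0.1  0.   0.   0.   0.1 -0.1 -0.
  0.3  0.2  0.2  0.3  0.1 -0.3  0.   0.  -0.3  0.2 -0.3 -0.3  0.2  0.
 -0.   0.  -0.1  0.   0.1 -0.  -0.1  0.1 -0.  -0.  -0.  -0.2  0.3  0.1]
142 [167, 166, 164, 166, 166, 160, 122, 123, 123, 125, 124, 129, 128, 126, 122, 94, 120, 162, 161, 161, 162, 159, 165, 161, 161, 163, 162, 164, 161, 142, 153, 149, 152, 151, 154, 156, 154, 153, 147, 144, 144, 146, 143, 144, 143, 141, 129, 133, 130, 128]
150 [166, 165, 168, 166, 166, 162, 136, 122, 123, 126, 126, 127, 126, 126, 124, 95, 109, 120, 163, 165, 163, 162, 164, 162, 164, 162, 164, 163, 165, 161, 149, 151, 150, 153, 154, 155, 155, 155, 152, 143, 142, 144, 143, 142, 143, 139, 130, 130, 130, 131]
158 [167, 165, 165, 166, 166, 164, 144, 127, 126, 124, 127, 126, 130, 128, 122, 102, 99, 109, 108, 121, 162, 162, 163, 163, 164, 161, 161, 160, 159, 157, 141, 149, 152, 153, 153, 157, 155, 156, 148, 140, 139, 139, 144, 144, 143, 140, 132, 131, 128, 129]
```

```bash
python3 - <<'E'
from h import *
print(goal([.6644,-.1956,.137],down(22)))
E
```

```text
(array([-0.0551, -0.0197,  0.3223]), array([ 0.0004,  0.0002, -0.0046]))
```

Request:
jog_arm:
  plan:
    - {"x":-0.03,"y":-0.01,"z":0,"wx":0,"wy":0,"wz":-0.005}
    - {"x":-0.055,"y":-0.02,"z":0.05,"wx":0,"wy":0,"wz":-0.005}
    - {"x":-0.055,"y":-0.02,"z":0.15,"wx":0,"wy":0,"wz":-0.005}
    - {"x":-0.055,"y":-0.02,"z":0.25,"wx":0,"wy":0,"wz":-0.005}
    - {"x":-0.055,"y":-0.02,"z":0.315,"wx":0,"wy":0,"wz":-0.005}
    - {"x":-0.055,"y":-0.02,"z":0.315,"wx":0,"wy":0,"wz":-0.005}
    - {"x":-0.055,"y":-0.02,"z":0.315,"wx":0,"wy":0,"wz":-0.005}

```text
t: 14.25
eef_pos: [0.664, -0.1955, 0.1381]
tool_rot: [0.0, 0.559, 0.829, 0.0]
contact_force: [0.2, 0.3, -0.8]
gripper_width: 0.1
```

```bash
python3 - <<'E'
from h import *
k=cal('wrist');p,r=tool(); im=cams.read_camera('wrist'); np.savez('w10.npz',K=k[0],d=k[1],E=k[2]); cv2.imwrite('pics/w10.png',im[:,:,::-1])
print(p,r.as_matrix().round(4),goal([.6644,-.1956,.104],down(22)))
w=im[100:300,230:430,::-1];cv2.imwrite('pics/w10c.png',cv2.resize(w,(600,600),interpolation=2))
E
```

```text
[ 0.66401561 -0.19552962  0.13806227] [[-3.758e-01  9.267e-01  2.000e-04]
 [ 9.267e-01  3.758e-01  0.000e+00]
 [-1.000e-04  2.000e-04 -1.000e+00]] (array([ 0.0024, -0.0012,  0.1757]), array([0.0005, 0.0004, 0.0004]))
```

View pics/w10c.png

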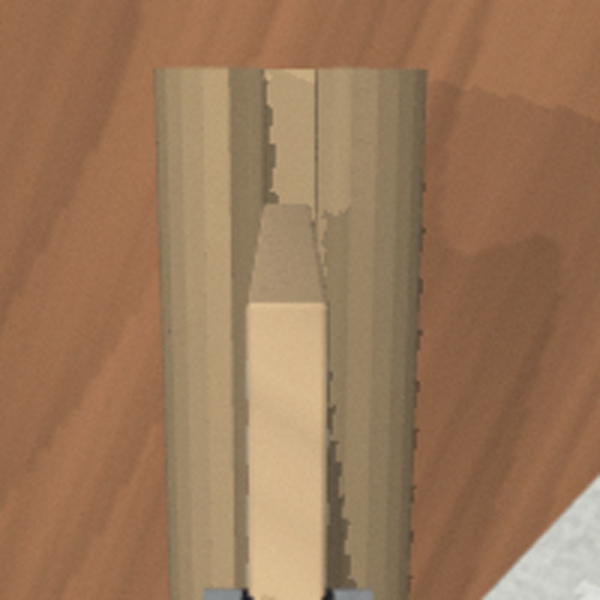

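Request:
jog_arm:
  plan:
    - {"x":0,"y":0.003,"z":0.02,"wx":0,"wy":0,"wz":0}
    - {"x":0,"y":0.003,"z":0.04,"wx":0,"wy":0,"wz":0}
    - {"x":0,"y":0.003,"z":0.06,"wx":0,"wy":0,"wz":0}
    - {"x":0,"y":0.003,"z":0.08,"wx":0,"wy":0,"wz":0}
    - {"x":0,"y":0.003,"z":0.1,"wx":0,"wy":0,"wz":0}
    - {"x":0,"y":0.003,"z":0.115,"wx":0,"wy":0,"wz":0}

```text
t: 14.8
eef_pos: [0.6651, -0.1956, 0.1155]
tool_rot: [0.001, 0.559, 0.829, 0.0]
contact_force: [0.3, 0.2, -0.9]
gripper_width: 0.1
```

Request:
jog_arm:
  plan:
    - {"x":0,"y":0,"z":0.012,"wx":0,"wy":0,"wz":0}
    - {"x":0,"y":0,"z":0.024,"wx":0,"wy":0,"wz":0}
    - {"x":0,"y":0,"z":0.036,"wx":0,"wy":0,"wz":0}
    - {"x":0,"y":0,"z":0.045,"wx":0,"wy":0,"wz":0}
    - {"x":0,"y":0,"z":0.045,"wx":0,"wy":0,"wz":0}

```text
t: 15.22
eef_pos: [0.6649, -0.1955, 0.106]
tool_rot: [0.0, 0.559, 0.829, 0.0]
contact_force: [0.4, -0.1, -2.0]
gripper_width: 0.102
```

Request:
jog_arm:
  plan:
    - {"x":0,"y":0,"z":0.006,"wx":0,"wy":0,"wz":0}
    - {"x":0,"y":0,"z":0.012,"wx":0,"wy":0,"wz":0}
    - {"x":0,"y":0,"z":0.012,"wx":0,"wy":0,"wz":0}

```text
t: 15.47
eef_pos: [0.6656, -0.1954, 0.1045]
tool_rot: [0.001, 0.559, 0.829, 0.001]
contact_force: [-1.4, 0.6, 4.0]
gripper_width: 0.102
```

```bash
python3 - <<'E'
from h import *
k=cal('wrist');p,r=tool(); im=cams.read_camera('wrist'); cv2.imwrite('pics/w11.png',im[:,:,::-1])
print(p,monitor.get_obs()['contact_force'])
w=im[100:300,230:430,::-1];s=cams.read_camera('scene')[150:290,100:240,::-1];cv2.imwrite('pics/w11c.png',np.hstack([cv2.resize(w,(400,400)),cv2.resize(s,(400,400))]))
E
```

```text
[ 0.66558445 -0.19541435  0.10452258] [-0.76422779  0.9236077   3.47310979]
```

Request:
jog_arm:
  plan:
    - {"x":0,"y":0,"z":0,"wx":0,"wy":0,"wz":0}
    - {"x":0,"y":0,"z":0,"wx":0,"wy":0,"wz":0}
    - {"x":0,"y":0,"z":0,"wx":0,"wy":0,"wz":0}
    - {"x":0,"y":0,"z":0,"wx":0,"wy":0,"wz":0}
    - {"x":0,"y":0,"z":0,"wx":0,"wy":0,"wz":0}
  hand: -0.2

```text
t: 15.98
eef_pos: [0.6653, -0.1955, 0.1043]
tool_rot: [0.001, 0.559, 0.829, 0.0]
contact_force: [-0.0, -0.6, 1.1]
gripper_width: 0.399
```

Request:
jog_arm:
  plan:
    - {"x":0,"y":0,"z":-0.1,"wx":0,"wy":0,"wz":0}
    - {"x":0,"y":0,"z":-0.25,"wx":0,"wy":0,"wz":0}
    - {"x":0,"y":0,"z":-0.45,"wx":0,"wy":0,"wz":0}
    - {"x":0,"y":0,"z":-0.65,"wx":0,"wy":0,"wz":0}
    - {"x":0,"y":0,"z":-0.75,"wx":0,"wy":0,"wz":0}
    - {"x":0,"y":0,"z":-0.75,"wx":0,"wy":0,"wz":0}
    - {"x":0,"y":0,"z":-0.75,"wx":0,"wy":0,"wz":0}

```text
t: 16.57
eef_pos: [0.6656, -0.1958, 0.2556]
tool_rot: [0.002, 0.559, 0.829, 0.001]
contact_force: [-0.7, 1.6, -0.6]
gripper_width: 0.397
```

```bash
cat > chk.py <<'E'
from h import *
k=cal('wrist');p,r=tool(); im=cams.read_camera('wrist'); cv2.imwrite('pics/w12.png',im[:,:,::-1])
print(p,monitor.get_obs()['contact_force'])
kt=cal('top');t=cams.read_camera('top');cv2.imwrite('pics/top3.png',t[:,:,::-1])
for n in('panel','stand','stand_slot','remote','jar'):
  print(n,[(np.round(q['location']).tolist(),round(q['confidence'],2)) for q in finder.place_of('top',n)[:3]],[(np.round(q['location']).tolist(),round(q['confidence'],2)) for q in finder.place_of('wrist',n)[:2]])
a=np.array([-.375,.927,0]);n=np.array([.927,.375,0]);o=np.array([.6643,-.1935,0])
def P(m,s,z):return o+m*n+s*a+[0,0,z]
pan=lambda z:[P(m,s,z) for s in(-.0475,.0475) for m in(-.005,.005)]
print('pred panel wrist top',proj('wrist',pan(.145),k).round(1).tolist(),'bot',proj('wrist',pan(.03),k).round(1).tolist())
print('pred top-cam top',proj('top',pan(.145),kt).round(1).tolist(),'slot floor',proj('top',[P(0,0,.03)],kt).round(1))
g=im[:,:,::-1].astype(int)
m=((g[:,:,2]>200)&(g[:,:,1]>160)&(g[:,:,2]-g[:,:,0]>40)).astype('uint8'); m[:,:270]=0;m[:,380:]=0
nl,l,st,ce=cv2.connectedComponentsWithStats(m); i=1+st[1:,4].argmax(); print('bright strip bbox',st[i])
for v in range(st[i][1],st[i][1]+st[i][3],20):
    c=np.where(l[v]==i)[0]; print(v,c.min() if len(c) else None,c.max() if len(c) else None)
E
python3 chk.py
```

```text
[ 0.6656374  -0.19581814  0.25563334] [ 0.25902746 -0.33786765 -1.0624396 ]
panel [([218.0, 274.0], 0.64)] [([325.0, 201.0], 0.91)]
stand [([446.0, 348.0], 0.98)] [([129.0, 76.0], 0.97), ([320.0, 199.0], 0.65)]
stand_slot [([444.0, 346.0], 0.55)] [([125.0, 75.0], 0.76), ([324.0, 194.0], 0.7)]
remote [([313.0, 155.0], 0.61)] [([366.0, 3.0], 0.98)]
jar [] []
pred panel wrist top [[317.2, 281.7], [329.7, 281.7], [316.6, 160.4], [330.3, 160.4]] bot [[319.0, 240.5], [328.2, 240.5], [318.7, 150.5], [328.6, 150.5]]
pred top-cam top [[435.2, 112.9], [433.0, 108.1], [388.5, 131.7], [386.4, 126.9]] slot floor [[400.8 137.5]]
bright strip bbox [ 318  162   13  120 1426]
162 318 330
182 318 330
202 318 329
222 318 329
242 319 329
262 319 330
```

```bash
python3 - <<'E'
from h import *
a=cv2.imread('pics/scene0.png').astype(int); s=cams.read_camera('scene')[:,:,::-1]; cv2.imwrite('pics/scene3.png',s); b=s.astype(int)
def bright(x,r): u,v,w,h=r; m=x[v:v+h,u:u+w].min(2)>150; q=np.argwhere(m); return (q.mean(0)[::-1]+[u,v]).round(1),len(q)
for n,r in(('jar',(305,250,40,40)),('remote',(180,275,100,72))): print(n,bright(a,r),bright(b,r))
print([ (q['location'],q['confidence']) for q in finder.place_of('scene','panel')[:3]])
P=[np.array([.6643,-.1935,z])+s*np.array([-.375,.927,0]) for z in(.03,.145) for s in(-.0475,.0475)]
print(proj('scene',P).round().tolist(),finder.find_in('scene','panel')[:3], monitor.get_obs()['t'])
E
```

```text
jar (array([326.7, 268.9]), 374) (array([326.7, 268.7]), 366)
remote (array([229.7, 311.2]), 1317) (array([232.7, 310.1]), 1460)
[([408.0, 337.1], 0.72), ([174.8, 232.9], 0.61), ([232.2, 312.3], 0.19)]
[[157.0, 220.0], [191.0, 247.0], [141.0, 185.0], [178.0, 213.0]] [{'bbox': [139.2, 180.5, 56.5, 65.9], 'confidence': 0.67}] 17.3167
```

```bash
python3 - <<'E'
from h import *
for f in('top0','top1','top3'):
    x=cv2.imread(f'pics/{f}.png')[112:196,298:328].min(2)>140; q=np.argwhere(x); print(f,len(q),q.min(0),q.max(0),q.mean(0).round(1))
for f in('scene0','scene1','scene2','scene3'):
    x=(cv2.imread(f'pics/{f}.png')[275:347,180:280].min(2)>100).astype('uint8'); n,l,st,ce=cv2.connectedComponentsWithStats(x); i=1+st[1:,4].argmax(); print(f,st[i],ce[i].round(1))
E
```

```text
top0 1191 [9 3] [78 23] [44.  13.2]
top1 1237 [9 3] [79 23] [45.2 13.2]
top3 1242 [9 3] [79 23] [45.1 13.1]
scene0 [  10    9   82   55 1646] [50.2 35.8]
scene1 [  10    8   82   56 1619] [52.4 34.9]
scene2 [  10    8   82   56 1697] [51.2 35.5]
scene3 [  10    8   82   56 1681] [51.3 35.4]
```

The remote's extents are unchanged, so the small centroid shift is only shadow. Handing in.

```bash
python3 -c "
from station import bot
print(bot.hand_in())"
```

```text
the job is handed in; nothing more can be done
None
```

The stand is on its flat foot with its slot up, and the panel stands upright in the slot, about the middle of the stand's length. I handed the job in at about 17.3 s with the gripper open and well clear; no verdict was given.

- **Rolling the stand:** My first push did not go as planned. The open fingertips sat higher than I expected and went into the slot, so the stand slid about 16 mm. It then rolled onto its foot as I drew the fingers back and up. The slot edges in the wrist picture matched a stand on its foot with no roll left.
- **Fitting the panel:** I lifted the panel out of the sorter and lowered it at the position and angle fitted from the wrist picture, about 1.3 mm and 1° from my first estimate. It went in freely and met the slot floor at about 4 N, with its lower edge about 30 mm above the desk.

**Last checks:**
- **Panel:** the panel's top edge was within about 2 pixels of where it should be when fully home, upright and centred.
- **Remote and jar:** their outlines in the fixed cameras had not moved beyond lighting and shadow changes of a few pixels. The finder missed the jar in the last top and wrist views, but the jar's spot in the scene camera was unchanged.
- **Not seen:** a last close-up was refused by the picture limit, so I checked the final state by measurement only.

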